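Empty the tray of used sample tubes into the discard bin

ROBOT

A 7-joint arm with a two-finger parallel gripper is mounted at the origin on the work surface. World frame = base frame: x ahead of the robot, y to its left, z up, the work surface at z = 0. Lengths are in m, angles in rad, forces in N, time in s.
With the tool pointing down it reaches from about 0.4 to 0.9 m from the base axis. Payload 5.6 kg.
Tool frame: the origin (TCP) lies midway between the tips of the shut fingers; the grasp point (between the pads) lies r.pinch_z behind it (r.pinch_z is the distance from the TCP to the grasp point, in m); z points along the fingers, y is the direction in which the jaws open and shut (so a half turn about z gives the same grasp; the last joint's range is limited). The gripper opens to 92 mm and grips with 3 to 60 N. Pads are 20 mm wide; open, the fingers measure 128 mm over their backs; the gripper's body (75 mm by 189 mm) begins 69 mm behind the grasp point.
Start: joints at [-0.043, 0.468, -0.012, 1.603, 0.006, 1.071, -0.056], TCP at [0.65, -0, 0.215] pointing down, gripper open.
Joint ranges: [-2.53, 2.53], [-0.31, 2.02], [-1.57, 1.55], [0.28, 2.44], [-1.29, 4.43], [0.15, 1.84], [-2.92, 2.92]. Speed limits (rad/s): [2.57, 2.57, 3.14, 3.14, 3.14, 3.14, 3.14].

INTERFACE

Orientations are given as a unit quaternion [x, y, z, w].
In Python, from cell import telemetry, imaging, ticket, r gives the robot as it stands.
- The arm moves only by the tool drive_tool, never from a script. Its argument "steps" is a list of rows, each an object of numbers: "dx", "dy", "dz": the shift along the world's x, y, z in cm; "turn": the turn about the world's z in degrees; "jaw": the closure in counts, from 0 (fully open) to 255 (shut). In form: [{"dx": .., "dy": .., "dz": .., "turn": .., "jaw": ..}, ...]. A call has 1 to 8 rows; each row is the pose to reach, as a shift and turn from the pose commanded when the call began; what a row does not reach only later rows make up. A row lasts 1/10 s, in which the tool goes at most 50 mm and 8.59 degrees, less where a joint would pass 70% of its speed; a pose out of reach is approached as far as the arm can. A call with a gripper value outside its range is refused whole. The fingers move at their own pace and stop on an object; "newtons" is the grip in N (left out, the last holds). Time passes only in rows, so rows that repeat a pose let the fingers close. It gives the time, the measured TCP pose, the force and the opening at its end, in the units of the state.
- telemetry.observe(): the state, without advancing time (a new reading comes with each control period).
- imaging.camera(name): name is "scene" or "side" or "wrist"; returns a dict with "image" (384x512x3 uint8, red, green, blue), "camera_matrix" (3x3 intrinsics, pixels), "rvec" (rotation vector, rad) and "tvec" (3), from world to camera coordinates, as OpenCV has them. Camera axes: x right, y down, z forward; pixel columns grow to the right and rows downward; lengths in m; the calibration is good to about 2 mm. A picture is of the moment at which its call begins. There is no depth.
- ticket.job_done(): hands the job in, once; it reports no verdict.
The state is a dict: "t": time; "q": joint angles; "joint_velocities": joint speeds; "joint_efforts": joint torques, N m; "eef_pos": TCP position; "tool_rot": TCP orientation; "wrist_force": force on the tool from outside, world axes, zero at the start; "torque": the same for the moment, N m; "opening": finger opening in m.
Only numpy, scipy, OpenCV 4.12 (cv2) and the standard library are available. Lean on these libraries where they do the work, as an engineer would, in place of code of your own. Each camera call takes 0.05 s, during which the arm holds its last target. There are 200 camera calls.

TASK

Slide the discard bin's cover fully open, pick up the steel tray by its bridge handle and tip it over the open mouth so that all five used tubes land in the bin. Then put the empty tray back on its mat, wholly on it, lined up with it and let go of it, and only then slide the cover fully shut. Leave the other things on the bench where they are.

Things in the scene. Friction and masses are not known exactly. Their poses are not given: they have to be found in the camera images.
- bin: Discard bin, fixed to the bench: a white plastic casing 310 mm (its x) by 220 mm (its y), 120 mm tall, hollow, walls 5 mm. Origin: centre of its underside; z up; its x points away from the robot (within 0.2 rad). The half at -x is an open mouth 150 x 210 mm; the half at +x is decked over.
- mouth (a point): Centre of the bin's mouth, at the height of the casing's top (120 mm above the bench); axes as the bin.
- cover (a joint): Sliding aluminium cover (4 mm thick, 154 x 214 mm) on top of the bin, m: 0 = shut over the mouth, 0.15 = fully open, slid along the bin's +x onto the deck. Stiff to about 2 N; stays where it is left. It may start a little ajar.
- cover_grip (a point): Centre of the cover's upright black grip tab, standing at the middle of the cover: 12 mm thick along the bin's x, 60 mm along the bin's y, top 17 mm above this point (which lies 146 mm above the bench). Axes as the bin.
- mat: Black rubber mat, fixed, 160 mm (its x) by 220 mm (its y), 3 mm thick. Origin: centre of its underside.
- tray: Steel carrying tray, loose, about 0.28 kg: 108 mm wide (its x) by 164 mm long (its y), floor 4 mm thick, side walls 32 mm tall along the long sides. Both ends (+y and -y) are pouring lips: the floor's last 27 mm rises at 30 degrees to a lip 18 mm high at 82 mm from the centre. Origin: centre of its underside; z up. It stands lengthwise on the mat.
- tray_handle (a point): Grip point of the tray's bridge handle, 85 mm above the tray's underside over its centre: a flat bar 14 mm thick along the tray's y, 24 mm tall, 108 mm long along the tray's x, carried by a post at each side wall. Free space below the bar: 69 mm down to the tray's floor. Axes as the tray.
- tube0: Used capped sample tube lying in the tray, a cylinder 16 mm diameter, 73 mm long, 14 g. Origin: its middle, on its axis; its x runs along the tube towards the cap. It can roll.
- tube1: Used capped sample tube lying in the tray, a cylinder 16 mm diameter, 73 mm long, 14 g. Origin: its middle, on its axis; its x runs along the tube towards the cap. It can roll.
- tube2: Used capped sample tube lying in the tray, a cylinder 16 mm diameter, 73 mm long, 14 g. Origin: its middle, on its axis; its x runs along the tube towards the cap. It can roll.
- tube3: Used capped sample tube lying in the tray, a cylinder 16 mm diameter, 73 mm long, 14 g. Origin: its middle, on its axis; its x runs along the tube towards the cap. It can roll.
- tube4: Used capped sample tube lying in the tray, a cylinder 16 mm diameter, 73 mm long, 14 g. Origin: its middle, on its axis; its x runs along the tube towards the cap. It can roll.
- jar: Bystander, loose: small white lidded jar, 40 mm diameter, 50 mm tall. Origin: centre of its underside.
- timer: Bystander, loose: white bench timer, 60 x 70 x 19 mm, lying flat. Origin: centre of its underside.
- marker: Bystander, loose: black marker pen, 130 x 14 x 14 mm, lying flat. Origin: centre of its underside.
Things that resemble listed ones, but are neither listed nor needed, are in the scene too. What is shaped like the tube1 but blue or red is not meant. What is shaped like the tube0 but brown is not meant.

How it is judged:
On the way, in this order (a step that is already met when the one before it is completed fails the run):
1. the cover is slid fully open (value of joint cover above 0.135 m), for 0.1 s.
2. the tray is tipped and all five tubes have gone into the bin (x of tube0 in the frame of bin between -0.155 and 0.155 m and y of tube0 in the frame of bin between -0.11 and 0.11 m and z of each of tube0, tube1, tube2, tube3, tube4 in the frame of bin below 0.1 m and x of tube1 in the frame of bin between -0.155 and 0.155 m and y of tube1 in the frame of bin between -0.11 and 0.11 m and x of tube2 in the frame of bin between -0.155 and 0.155 m and y of tube2 in the frame of bin between -0.11 and 0.11 m and x of tube3 in the frame of bin between -0.155 and 0.155 m and y of tube3 in the frame of bin between -0.11 and 0.11 m and x of tube4 in the frame of bin between -0.155 and 0.155 m and y of tube4 in the frame of bin between -0.11 and 0.11 m and angle between tray's own z axis and vertical above 0.3 rad), for 0.05 s.
3. the empty tray stands on its mat, lined up and released, with the cover still open (x of tray in the frame of mat between -0.03 and 0.03 m and y of tray in the frame of mat between -0.03 and 0.03 m and z of tray in the frame of mat below 0.008 m and angle between tray's own z axis and vertical below 0.08 rad and angle between the y axis of tray and the y axis of mat, either way round below 0.25 rad and contact force between tray and the fingers below 0.2 N and linear speed of tray below 0.02 m/s and value of joint cover above 0.1 m), for 0.2 s.
4. the cover is slid fully shut (value of joint cover below 0.008 m), for 0.2 s.
At the end, for the whole second after the job is handed in: All five tubes lie inside the bin (centres below 100 mm), the cover is shut to within 8 mm, and the tray stands level on its mat, centred within 30 mm along each of the mat's axes and lined up within 0.25 rad (either way round), released and at rest (x of tube0 in the frame of bin between -0.155 and 0.155 m and y of tube0 in the frame of bin between -0.11 and 0.11 m and z of each of tube0, tube1, tube2, tube3, tube4 in the frame of bin below 0.1 m and x of tube1 in the frame of bin between -0.155 and 0.155 m and y of tube1 in the frame of bin between -0.11 and 0.11 m and x of tube2 in the frame of bin between -0.155 and 0.155 m and y of tube2 in the frame of bin between -0.11 and 0.11 m and x of tube3 in the frame of bin between -0.155 and 0.155 m and y of tube3 in the frame of bin between -0.11 and 0.11 m and x of tube4 in the frame of bin between -0.155 and 0.155 m and y of tube4 in the frame of bin between -0.11 and 0.11 m and x of tray in the frame of mat between -0.03 and 0.03 m and y of tray in the frame of mat between -0.03 and 0.03 m and z of tray in the frame of mat below 0.008 m and angle between tray's own z axis and vertical below 0.08 rad and angle between the y axis of tray and the y axis of mat, either way round below 0.25 rad and contact force between tray and the fingers below 0.2 N and linear speed of tray below 0.02 m/s and value of joint cover below 0.008 m); the robot touches nothing.
It fails at once if the jar was moved more than 30 mm (distance of jar from where it was at the start of the episode above 0.03 m).
It fails at once if the timer was moved more than 30 mm (distance of timer from where it was at the start of the episode above 0.03 m).
It fails at once if the marker was moved more than 30 mm (distance of marker from where it was at the start of the episode above 0.03 m).
It also fails if it takes over 72 s, if anything falls off the work surface, if the arm or the gripper's body presses on something with over 40 N, if the wrist force passes 120 N, or if a joint passes its speed limit or range.

## Working session

There is one attempt and no reset: what is moved stays moved. The work goes in short steps, Python scripts to look and compute and a tool call to move; the robot and the scene stay as the last step left them, time stands still between calls to the robot, and variables do not carry over. Pictures are saved under pics/ and viewed, about 8 in all and at most 12, crops included, and the job is handed in when it is done.

Besides the shell and the picture viewer there is one more tool, called after "Emit:" by a JSON object that holds its "op" and its "data", one argument or row to a line. drive_tool: Moves the arm, as the interface text tells. Its arguments: {"type":"object","properties":{"steps":{"type":"array"},"newtons":{"type":"number"}},"required":["steps"]}

```bash
ls; mkdir -p pics; cat > h.py <<'E'
import numpy as np, cv2
from cell import telemetry, imaging, ticket, r
def cam(n,save=None):
    c=imaging.camera(n)
    if save: cv2.imwrite('pics/'+save,c['image'][:,:,::-1])
    return c
def ray(c,u,v):
    R=cv2.Rodrigues(np.array(c['rvec'],float))[0]; t=np.array(c['tvec'],float).ravel()
    K=np.array(c['camera_matrix'])
    d=R.T@np.linalg.inv(K)@np.array([u,v,1.]); o=-R.T@t
    return o,d
def onz(c,u,v,z):
    o,d=ray(c,u,v); return o+d*(z-o[2])/d[2]
def proj(c,p):
    return cv2.projectPoints(np.array(p,float).reshape(-1,3),np.array(c['rvec'],float),np.array(c['tvec'],float),np.array(c['camera_matrix']),None)[0].reshape(-1,2)
E
python3 - <<'E'
from h import *
import pickle
a=cam('scene');b=cam('side')
pickle.dump((a,b),open('c0.pkl','wb'))
im=np.vstack([a['image'],b['image']])[:,:,::-1]
cv2.imwrite('pics/a.png',cv2.resize(a['image'][:,:,::-1],(800,600),interpolation=cv2.INTER_CUBIC));cv2.imwrite('pics/b.png',cv2.resize(b['image'][:,:,::-1],(800,600),interpolation=cv2.INTER_CUBIC))
for c in(a,b):print(ray(c,256,192),c['camera_matrix'][0])
s=telemetry.observe();print(s['eef_pos'],s['tool_rot'],s['opening'],r.pinch_z)
E
```

```text
pics
(array([1.31016517, 0.39170313, 0.74806417]), array([-0.7215678 , -0.34694136, -0.59915835])) [422.93973714   0.         257.709101  ]
(array([0.24071797, 0.67422225, 0.87520007]), array([ 0.27995832, -0.61646563, -0.73595749])) [420.40846425   0.         256.64052728]
[ 6.49502791e-01 -7.67089260e-05  2.13740948e-01] [ 7.07115415e-01  7.07097718e-01 -6.06072131e-04 -4.88411577e-04] 0.09176730534812003 0.0187
```

View pics/a.png

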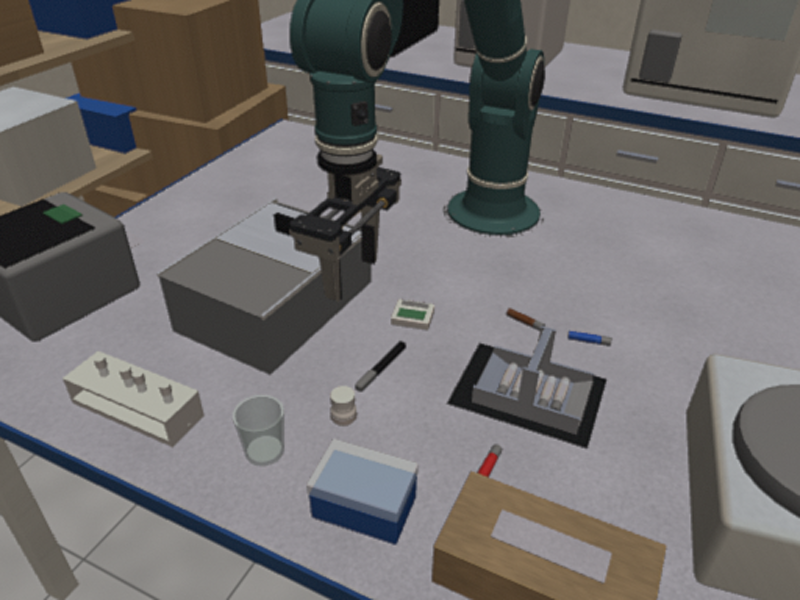

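View pics/b.png

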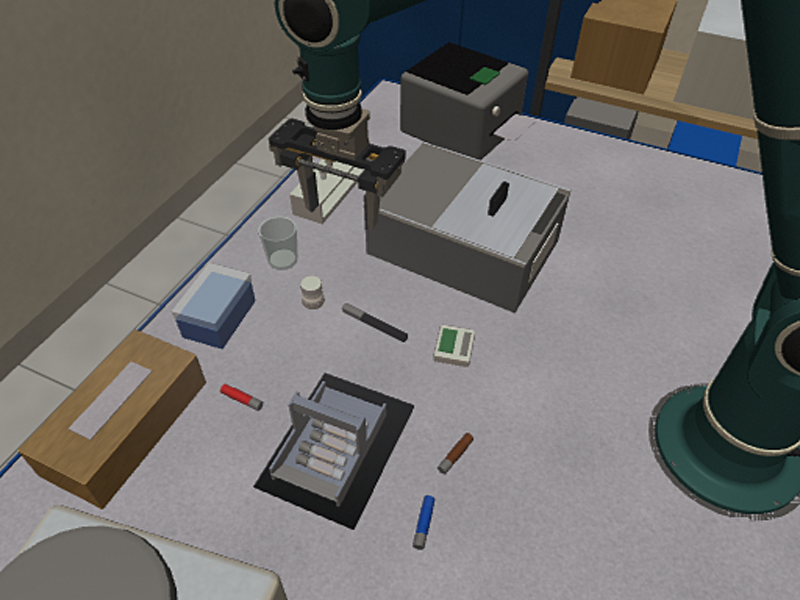

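```bash
python3 - <<'E'
from h import *
import pickle
a,b=pickle.load(open('c0.pkl','rb'))
k=800/512
# side view clicks (800 scale) -> world
def S(c,l,z): 
    for p in l: print(p,np.round(onz(c,p[0]/k,p[1]/k,z),4))
print('mat side');S(b,[(326,374),(413,405),(354,528),(255,488)],.003)
print('mat scene');S(a,[(484,345),(606,379),(589,442),(449,403)],.003)
print('bin top corners side');S(b,[(570,190),(517,260),(367,220),(420,143)],.12)
print('bin scene');S(a,[(268,312),(162,275),(275,203),(371,240)],.12)
print('tab side top');S(b,[(506,183),(490,213)],.155)
print('obst');S(b,[(312,300),(375,322),(455,345),(241,397),(455,453),(424,522)],.01)
A=cv2.resize(a['image'][205:285,285:395,::-1],None,fx=5.5,fy=5.5,interpolation=cv2.INTER_CUBIC)
B=cv2.resize(b['image'][235:345,155:270,::-1],None,fx=5.2,fy=5.2,interpolation=cv2.INTER_CUBIC)
h=572
A=cv2.resize(A,(400,h*400//598)) if 0 else A
W=np.zeros((600,800,3),np.uint8)
B=cv2.resize(b['image'][235:345,155:270,::-1],(418,400),interpolation=cv2.INTER_CUBIC)
A=cv2.resize(a['image'][205:285,285:395,::-1],(380,276),interpolation=cv2.INTER_CUBIC)
W[:400,:418]=B;W[:276,420:]=A
cv2.imwrite('pics/c.png',W)
E
```

```text
mat side
(326, 374) [0.612  0.1446 0.003 ]
(413, 405) [0.459  0.1383 0.003 ]
(354, 528) [0.4499 0.3549 0.003 ]
(255, 488) [0.6049 0.363  0.003 ]
mat scene
(484, 345) [0.4644 0.147  0.003 ]
(606, 379) [0.4553 0.3547 0.003 ]
(589, 442) [0.6009 0.3608 0.003 ]
(449, 403) [0.6194 0.1461 0.003 ]
bin top corners side
(570, 190) [ 0.361  -0.3452  0.12  ]
(517, 260) [ 0.391  -0.1238  0.12  ]
(367, 220) [ 0.6611 -0.1063  0.12  ]
(420, 143) [ 0.6725 -0.3621  0.12  ]
bin scene
(268, 312) [ 0.673  -0.1405  0.12  ]
(162, 275) [ 0.6688 -0.3554  0.12  ]
(275, 203) [ 0.3781 -0.3312  0.12  ]
(371, 240) [ 0.4149 -0.098   0.12  ]
tab side top
(506, 183) [ 0.4641 -0.2677  0.155 ]
(490, 213) [ 0.4617 -0.1769  0.155 ]
obst
(312, 300) [0.7116 0.0173 0.01  ]
(375, 322) [0.587  0.0152 0.01  ]
(455, 345) [0.4425 0.0029 0.01  ]
(241, 397) [0.7077 0.245  0.01  ]
(455, 453) [0.3666 0.1927 0.01  ]
(424, 522) [0.3656 0.3092 0.01  ]
```

View pics/c.png

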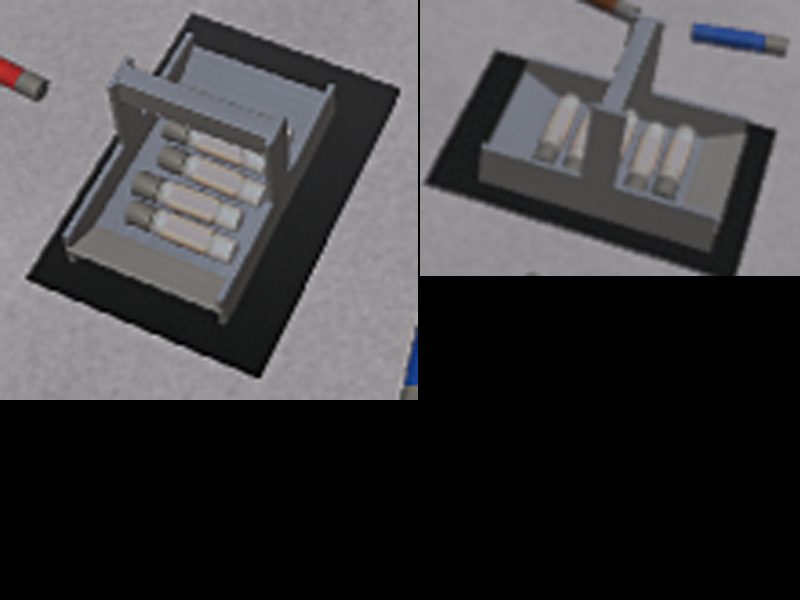

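Emit:
{"op": "drive_tool", "data": {
  "steps": [
    {"dx": -3, "dy": -4, "dz": 2},
    {"dx": -6, "dy": -8, "dz": 4},
    {"dx": -9, "dy": -12, "dz": 6},
    {"dx": -12, "dy": -16, "dz": 8},
    {"dx": -15, "dy": -19, "dz": 10},
    {"dx": -18, "dy": -23, "dz": 12},
    {"dx": -18, "dy": -23, "dz": 12}
  ]
}}

```text
invalid input at $.steps[0]: expected keys dx, dy, dz, turn, jaw
```

```bash
python3 - <<'E'
from h import *
import pickle
w=cam('wrist','w1.png');a=cam('scene');b=cam('side')
pickle.dump((w,a,b),open('c1.pkl','wb'))
s=telemetry.observe();print(s['t'],s['eef_pos'],s['tool_rot'])
W=np.zeros((600,800,3),np.uint8)
W[:384,:512]=w['image'][:,:,::-1]
# side view bin area (orig px: x 225-370,y 85-205) 
W[384:600,:261]=cv2.resize(b['image'][85:205,225:370,::-1],(261,216),interpolation=cv2.INTER_CUBIC)
W[384:600,270:600]=cv2.resize(a['image'][125:240,100:245,::-1],(330,216),interpolation=cv2.INTER_CUBIC)
cv2.imwrite('pics/d.png',W)
E
```

```text
0.25 [ 6.49776169e-01 -9.06243763e-05  2.14163534e-01] [ 7.07139175e-01  7.07074293e-01 -2.93915181e-04 -2.12198971e-04]
```

View pics/d.png

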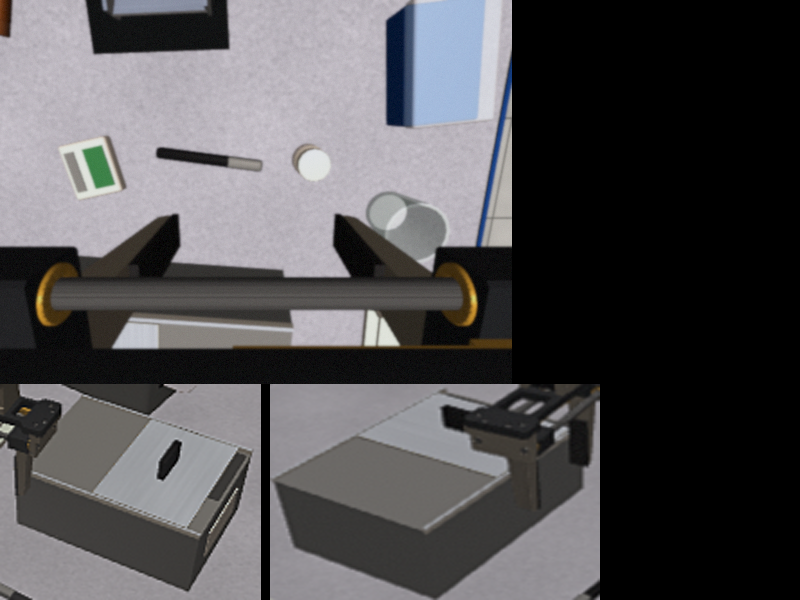

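```bash
python3 - <<'E'
from h import *
import pickle
w,a,b=pickle.load(open('c1.pkl','rb'))
im=b['image'].astype(int)
m=np.zeros(im.shape[:2],np.uint8); m[:]=(im.sum(2)<120)
n,l,st,ce=cv2.connectedComponentsWithStats(m)
for i in range(1,n):
    x,y=ce[i]
    if 300<x<340 and 100<y<150: print(st[i],ce[i],np.round(onz(b,x,y,.1435),4)); pts=np.argwhere(l==i)[:,::-1]; h=cv2.convexHull(pts.astype(np.int32)); print(cv2.approxPolyDP(h,1.2,True).ravel().reshape(-1,2).tolist()); 
def C(px,py,z): print((px,py),np.round(onz(b,225+px/1.8,85+(py-384)/1.8,z),4))
print('deck/cover line');C(148,413,.126);C(93,492,.126)
print('cover near edge');C(243,449,.126);C(190,528,.126)
print('bin corners');C(252,452,.12);C(197,533,.12);C(15,475,.12);C(78,390,.12)
E
```

```text
[313 117  13  21 133] [318.80451128 126.79699248] [ 0.4661 -0.2353  0.1435]
[[324, 117], [323, 127], [314, 137], [314, 128], [320, 119]]
deck/cover line
(148, 413) [ 0.544  -0.3586  0.126 ]
(93, 492) [ 0.5483 -0.1336  0.126 ]
cover near edge
(243, 449) [ 0.3731 -0.3332  0.126 ]
(190, 528) [ 0.3922 -0.1221  0.126 ]
bin corners
(252, 452) [ 0.359 -0.34   0.12 ]
(197, 533) [ 0.3811 -0.1229  0.12  ]
(15, 475) [ 0.6751 -0.1243  0.12  ]
(78, 390) [ 0.6808 -0.3774  0.12  ]
```

Emit:
{"op": "drive_tool", "data": {
  "steps": [
    {"dx": -3, "dy": -5, "dz": 2, "turn": 0, "jaw": 0},
    {"dx": -6, "dy": -10, "dz": 4, "turn": 0, "jaw": 0},
    {"dx": -9, "dy": -15, "dz": 6, "turn": 0, "jaw": 0},
    {"dx": -12, "dy": -20, "dz": 8, "turn": 0, "jaw": 0},
    {"dx": -15, "dy": -24, "dz": 10, "turn": 0, "jaw": 0},
    {"dx": -18, "dy": -28, "dz": 12, "turn": 0, "jaw": 0},
    {"dx": -18, "dy": -30, "dz": 12, "turn": 0, "jaw": 0},
    {"dx": -18, "dy": -30, "dz": 12, "turn": 0, "jaw": 0}
  ]
}}

```text
t: 1.05
eef_pos: [0.4673, -0.3052, 0.3366]
tool_rot: [0.71, 0.705, -0.0, 0.002]
wrist_force: [-0.3, 0.8, -0.0]
opening: 0.0919
```

```bash
python3 - <<'E'
from h import *
import pickle
w=cam('wrist','w2.png');a=cam('scene');b=cam('side')
pickle.dump((w,a,b),open('c2.pkl','wb'))
s=telemetry.observe();print(s['t'],s['eef_pos'],s['tool_rot'])
E
```

```text
1.2 [ 0.46943784 -0.30108031  0.33492799] [7.08196779e-01 7.06014975e-01 1.82579291e-04 3.80406232e-04]
```

View pics/w2.png

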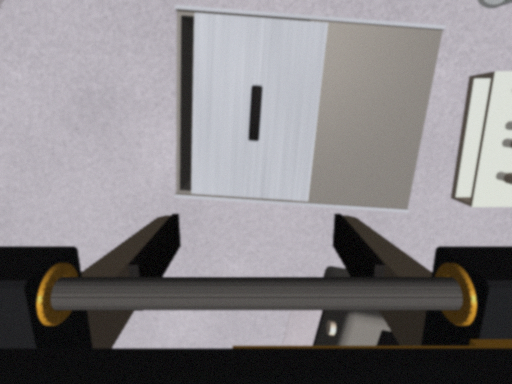

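```bash
python3 - <<'E'
from h import *
import pickle
w,a,b=pickle.load(open('c2.pkl','rb'))
for p,z in [((177,9),.12),((442,27),.12),((409,208),.12),((177,194),.12),((192,12),.126),((190,193),.126),((328,20),.126),((310,203),.126)]: print(p,np.round(onz(w,*p,z),4))
im=w['image'].astype(int);m=(im.sum(2)<120).astype(np.uint8);m[:, :235]=0;m[:,280:]=0;m[:60]=0;m[160:]=0
pts=np.argwhere(m)[:,::-1].astype(np.float32)
print(cv2.minAreaRect(pts)); (c,_,_)=cv2.minAreaRect(pts); print(onz(w,*c,.155))
(x,y,d,e)=cv2.boundingRect(pts.astype(np.int32)); print(x,y,d,e)
E
```

```text
(177, 9) [ 0.3793 -0.1201  0.12  ]
(442, 27) [ 0.6874 -0.1411  0.12  ]
(409, 208) [ 0.6739 -0.3622  0.12  ]
(177, 194) [ 0.3638 -0.3401  0.12  ]
(192, 12) [ 0.3975 -0.1251  0.126 ]
(190, 193) [ 0.3824 -0.3373  0.126 ]
(328, 20) [ 0.5524 -0.1344  0.126 ]
(310, 203) [ 0.5394 -0.3522  0.126 ]
((254.72933959960938, 112.60172271728516), (7.046642780303955, 51.14688491821289), 3.3664605617523193)
[ 0.46775957 -0.23655088  0.155     ]
250 87 10 52
```

Emit:
{"op": "drive_tool", "data": {
  "steps": [
    {"dx": -0.2, "dy": 4, "dz": -2, "turn": -4, "jaw": 0},
    {"dx": -0.2, "dy": 6.4, "dz": -6, "turn": -4, "jaw": 0},
    {"dx": -0.2, "dy": 6.4, "dz": -10, "turn": -4, "jaw": 0},
    {"dx": -0.2, "dy": 6.4, "dz": -14, "turn": -4, "jaw": 0},
    {"dx": -0.2, "dy": 6.4, "dz": -17.5, "turn": -4, "jaw": 0},
    {"dx": -0.2, "dy": 6.4, "dz": -19.7, "turn": -4, "jaw": 0},
    {"dx": -0.2, "dy": 6.4, "dz": -19.7, "turn": -4, "jaw": 0},
    {"dx": -0.2, "dy": 6.4, "dz": -19.7, "turn": -4, "jaw": 180}
  ],
  "newtons": 20
}}

```text
t: 2.0
eef_pos: [0.4686, -0.2346, 0.1375]
tool_rot: [0.731, 0.683, 0.0, -0.001]
wrist_force: [-1.3, -0.2, 0.7]
opening: 0.0857
```

Emit:
{"op": "drive_tool", "data": {
  "steps": [
    {"dx": 0, "dy": 0, "dz": 0, "turn": 0, "jaw": 255},
    {"dx": 0, "dy": 0, "dz": 0, "turn": 0, "jaw": 255},
    {"dx": 0, "dy": 0, "dz": 0, "turn": 0, "jaw": 255},
    {"dx": 0, "dy": 0, "dz": 0, "turn": 0, "jaw": 255},
    {"dx": 0, "dy": 0, "dz": 0, "turn": 0, "jaw": 255},
    {"dx": 0, "dy": 0, "dz": 0, "turn": 0, "jaw": 255}
  ]
}}

```text
t: 2.6
eef_pos: [0.468, -0.2361, 0.1378]
tool_rot: [0.731, 0.682, 0.0, 0.0]
wrist_force: [0.3, 0.3, -0.7]
opening: 0.0383
```

Emit:
{"op": "drive_tool", "data": {
  "steps": [
    {"dx": 0, "dy": 0, "dz": 0, "turn": 0, "jaw": 255},
    {"dx": 0, "dy": 0, "dz": 0, "turn": 0, "jaw": 255},
    {"dx": 0, "dy": 0, "dz": 0, "turn": 0, "jaw": 255},
    {"dx": 0, "dy": 0, "dz": 0, "turn": 0, "jaw": 255},
    {"dx": 2, "dy": -0.14, "dz": 0, "turn": 0, "jaw": 255},
    {"dx": 4, "dy": -0.28, "dz": 0, "turn": 0, "jaw": 255},
    {"dx": 6, "dy": -0.42, "dz": 0, "turn": 0, "jaw": 255},
    {"dx": 8, "dy": -0.56, "dz": 0, "turn": 0, "jaw": 255}
  ]
}}

```text
t: 3.4
eef_pos: [0.5479, -0.2421, 0.1375]
tool_rot: [0.732, 0.682, -0.001, -0.001]
wrist_force: [-1.8, -0.9, 2.4]
opening: 0.0118
```

Emit:
{"op": "drive_tool", "data": {
  "steps": [
    {"dx": 2, "dy": -0.14, "dz": 0, "turn": 0, "jaw": 255},
    {"dx": 3.5, "dy": -0.25, "dz": 0, "turn": 0, "jaw": 255},
    {"dx": 4.5, "dy": -0.31, "dz": 0, "turn": 0, "jaw": 255},
    {"dx": 5.1, "dy": -0.35, "dz": 0, "turn": 0, "jaw": 255},
    {"dx": 5.4, "dy": -0.38, "dz": 0, "turn": 0, "jaw": 255},
    {"dx": 5.4, "dy": -0.38, "dz": 0, "turn": 0, "jaw": 255},
    {"dx": 5.4, "dy": -0.38, "dz": 0, "turn": 0, "jaw": 255}
  ]
}}

```text
t: 4.1
eef_pos: [0.5961, -0.2457, 0.1374]
tool_rot: [0.732, 0.681, -0.004, -0.005]
wrist_force: [-16.2, 1.1, 11.8]
opening: 0.0121
```

Emit:
{"op": "drive_tool", "data": {
  "steps": [
    {"dx": -0.5, "dy": 0, "dz": 0, "turn": 0, "jaw": 100},
    {"dx": -0.5, "dy": 0, "dz": 0, "turn": 0, "jaw": 0},
    {"dx": -0.5, "dy": 0, "dz": 0, "turn": 0, "jaw": 0},
    {"dx": -0.5, "dy": 0, "dz": 0, "turn": 0, "jaw": 0},
    {"dx": -0.5, "dy": 0, "dz": 4, "turn": 0, "jaw": 0},
    {"dx": -0.5, "dy": 0, "dz": 9, "turn": 4, "jaw": 0},
    {"dx": -2, "dy": 4, "dz": 13, "turn": 4, "jaw": 0},
    {"dx": -3, "dy": 8, "dz": 16, "turn": 4, "jaw": 0}
  ]
}}

```text
t: 4.9
eef_pos: [0.5741, -0.1735, 0.294]
tool_rot: [0.708, 0.706, 0.0, 0.001]
wrist_force: [0.5, 0.9, 0.3]
opening: 0.0738
```

Emit:
{"op": "drive_tool", "data": {
  "steps": [
    {"dx": -1, "dy": 5, "dz": 1, "turn": 0, "jaw": 0},
    {"dx": -2, "dy": 10, "dz": 2, "turn": 0, "jaw": 0},
    {"dx": -3, "dy": 15, "dz": 3, "turn": 0, "jaw": 0},
    {"dx": -4, "dy": 20, "dz": 4, "turn": 0, "jaw": 0},
    {"dx": -4, "dy": 25, "dz": 4, "turn": 0, "jaw": 0},
    {"dx": -4, "dy": 28, "dz": 4, "turn": 0, "jaw": 0},
    {"dx": -4, "dy": 29, "dz": 4, "turn": 0, "jaw": 0},
    {"dx": -4, "dy": 29, "dz": 4, "turn": 0, "jaw": 0}
  ]
}}

```text
t: 5.7
eef_pos: [0.5338, 0.1191, 0.3318]
tool_rot: [0.706, 0.708, 0.0, -0.0]
wrist_force: [0.6, -1.4, -0.3]
opening: 0.0921
```

```bash
python3 - <<'E'
from h import *
import pickle
w=cam('wrist');a=cam('scene');b=cam('side')
pickle.dump((w,a,b),open('c3.pkl','wb'))
s=telemetry.observe();print(s['t'],s['eef_pos'],s['tool_rot'])
W=np.zeros((600,800,3),np.uint8)
W[:384,:512]=w['image'][:,:,::-1]
W[384:600,:261]=cv2.resize(b['image'][85:205,225:370,::-1],(261,216),interpolation=cv2.INTER_CUBIC)
W[384:600,270:600]=cv2.resize(w['image'][0:200,100:405,::-1],(330,216),interpolation=cv2.INTER_CUBIC)
cv2.imwrite('pics/e.png',W)
E
```

```text
5.85 [0.53433314 0.11507983 0.3317231 ] [ 7.08189866e-01  7.06021847e-01 -4.18678039e-04  2.99539624e-04]
```

View pics/e.png

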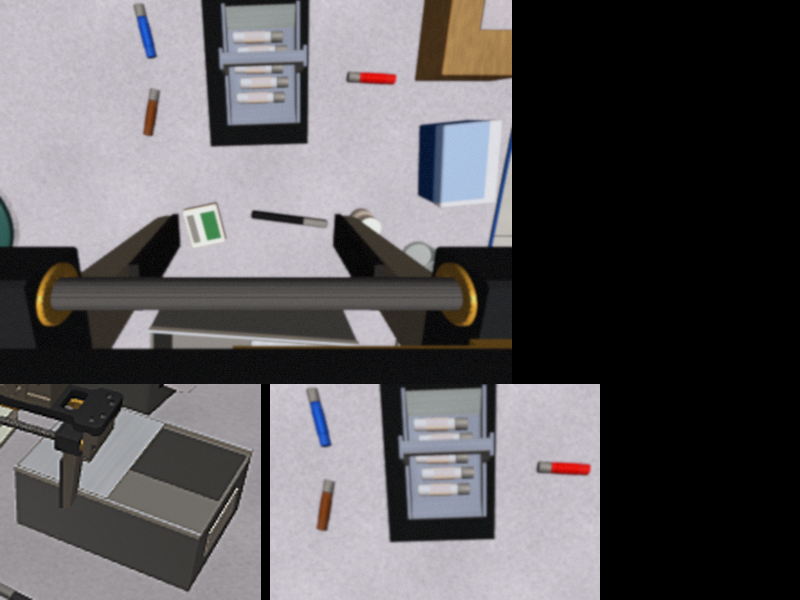

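```bash
python3 - <<'E'
from h import *
import pickle
w,a,b=pickle.load(open('c3.pkl','rb'))
def P(n,l,z):
    print(n,[np.round(onz(w,*p,z)[:2],4).tolist() for p in l])
P('mat',[(211,146),(308,143)],.003)
P('bar',[(219,57),(308,57)],.1)
P('wall near ends',[(227,124),(300,122)],.035)
P('lip end',[(227,124),(300,122)],.021)
P('tubes L',[(232,36),(238,48),(236,69),(241,82),(237,97)],.015)
P('tubes R',[(283,37),(286,49),(283,70),(288,83),(284,98)],.015)
P('mat left far',[(203,0)],.003);P('mat right',[(307,0)],.003)
im=w['image']; 
for r_ in (110,118): print(r_,[int(v) for v in im[r_,205:312].astype(int).sum(1)])
E
```

```text
mat [[0.4609, 0.1363], [0.6202, 0.1416]]
bar [[0.4886, 0.2555], [0.599, 0.2558]]
wall near ends [[0.4909, 0.1726], [0.6013, 0.1758]]
lip end [[0.4896, 0.1722], [0.6033, 0.1756]]
tubes L [[0.499, 0.2993], [0.5077, 0.2829], [0.5043, 0.2535], [0.5117, 0.2349], [0.5053, 0.2129]]
tubes R [[0.5744, 0.2982], [0.5793, 0.2818], [0.5755, 0.2523], [0.5836, 0.2337], [0.578, 0.2116]]
mat left far [[0.4561, 0.3507]]
mat right [[0.6097, 0.3512]]
110 [614, 582, 490, 331, 156, 73, 61, 72, 54, 56, 50, 63, 69, 72, 66, 59, 59, 52, 57, 65, 95, 215, 351, 419, 408, 362, 393, 447, 477, 482, 475, 477, 474, 475, 488, 477, 479, 479, 473, 478, 479, 482, 478, 483, 485, 481, 485, 484, 487, 483, 486, 482, 483, 479, 483, 485, 476, 475, 484, 484, 481, 481, 482, 484, 485, 482, 475, 483, 484, 481, 473, 482, 467, 473, 476, 476, 470, 472, 473, 467, 473, 469, 474, 468, 467, 475, 477, 471, 457, 385, 312, 327, 404, 434, 362, 218, 96, 50, 53, 65, 75, 107, 237, 406, 521, 575, 582]
118 [595, 596, 565, 455, 259, 109, 62, 61, 56, 61, 55, 62, 54, 71, 70, 63, 51, 60, 55, 62, 70, 158, 307, 426, 431, 395, 392, 456, 479, 489, 486, 483, 485, 484, 491, 486, 487, 491, 483, 483, 483, 498, 482, 485, 492, 487, 486, 480, 479, 482, 488, 492, 485, 477, 486, 481, 488, 484, 484, 485, 487, 487, 476, 475, 483, 470, 469, 478, 478, 470, 472, 466, 471, 466, 474, 470, 467, 470, 471, 465, 460, 458, 463, 453, 459, 462, 461, 460, 453, 430, 385, 351, 422, 440, 371, 210, 101, 71, 64, 66, 69, 126, 269, 447, 561, 601, 600]
```

Emit:
{"op": "drive_tool", "data": {
  "steps": [
    {"dx": -2, "dy": 3.5, "dz": -3, "turn": 1.6, "jaw": 0},
    {"dx": -4.1, "dy": 7.1, "dz": -6, "turn": 1.6, "jaw": 80},
    {"dx": -4.1, "dy": 7.1, "dz": -11, "turn": 1.6, "jaw": 100},
    {"dx": -4.1, "dy": 7.1, "dz": -16, "turn": 1.6, "jaw": 100},
    {"dx": -4.1, "dy": 7.1, "dz": -21, "turn": 1.6, "jaw": 100},
    {"dx": -4.1, "dy": 7.1, "dz": -25, "turn": 1.6, "jaw": 100},
    {"dx": -4.1, "dy": 7.1, "dz": -25, "turn": 1.6, "jaw": 100},
    {"dx": -4.1, "dy": 7.1, "dz": -25, "turn": 1.6, "jaw": 100}
  ],
  "newtons": 60
}}

```text
t: 6.65
eef_pos: [0.4937, 0.1871, 0.0823]
tool_rot: [0.698, 0.716, -0.0, 0.0]
wrist_force: [-0.0, -0.6, 0.8]
opening: 0.0558
```

```bash
python3 - <<'E'
from h import *
import pickle
w=cam('wrist');a=cam('scene');b=cam('side')
pickle.dump((w,a,b),open('c4.pkl','wb'))
s=telemetry.observe();print(s['t'],s['eef_pos'],s['tool_rot'],s['opening'])
W=np.zeros((600,800,3),np.uint8)
W[:384,:512]=w['image'][:,:,::-1]
W[:300,512:]=cv2.resize(b['image'][200:355,140:289,::-1],(288,300),interpolation=cv2.INTER_CUBIC)
W[384:600,:330]=cv2.resize(a['image'][190:300,270:438,::-1],(330,216),interpolation=cv2.INTER_CUBIC)
cv2.imwrite('pics/f.png',W)
E
```

```text
6.8 [0.49505014 0.18853806 0.08452442] [0.69756364 0.71651871 0.00217225 0.0010889 ] 0.05595941928726975
```

View pics/f.png

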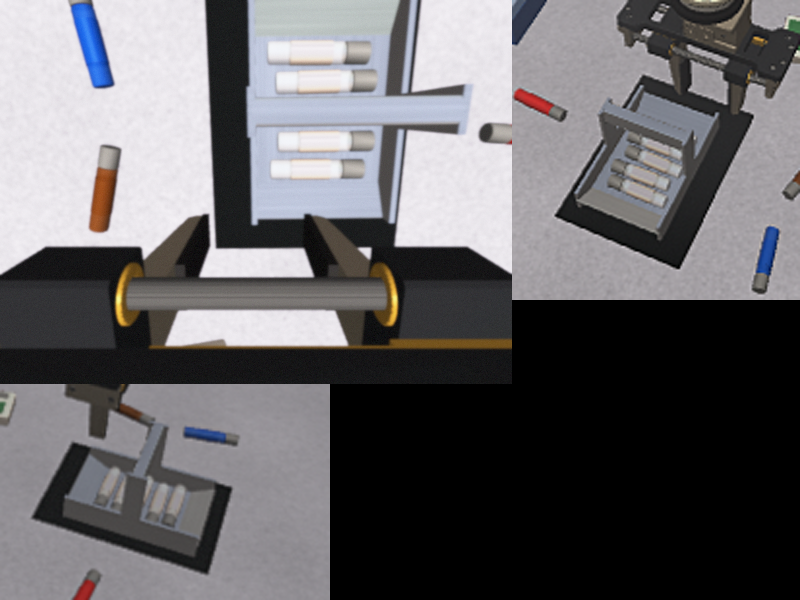

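```bash
python3 - <<'E'
from h import *
import pickle
w,a,b=pickle.load(open('c4.pkl','rb'))
for p,z in [((248,222),.035),((257,221),.035),((252,140),.035),((395,221),.035),((389,221),.035),((253,222),.021),((247,110),.1),((471,110),.1),((215,247),.003),((397,247),.003)]: print(p,np.round(onz(w,*p,z),4))
# finger tips, tcp projection
print(proj(w,[telemetry.observe()['eef_pos']]))
E
```

```text
(248, 222) [0.4888 0.1737 0.035 ]
(257, 221) [0.4957 0.1747 0.035 ]
(252, 140) [0.4905 0.2358 0.035 ]
(395, 221) [0.6011 0.1772 0.035 ]
(389, 221) [0.5965 0.1771 0.035 ]
(253, 222) [0.4926 0.1687 0.021 ]
(247, 110) [0.4884 0.2555 0.1   ]
(471, 110) [0.5987 0.2582 0.1   ]
(215, 247) [0.4591 0.1377 0.003 ]
(397, 247) [0.6221 0.1417 0.003 ]
[[256.87158997 227.12080665]]
```

Emit:
{"op": "drive_tool", "data": {
  "steps": [
    {"dx": -0.2, "dy": 0, "dz": -3, "turn": 0, "jaw": 100},
    {"dx": -0.2, "dy": 0, "dz": -5, "turn": 0, "jaw": 100},
    {"dx": -0.2, "dy": 0, "dz": -5.7, "turn": 0, "jaw": 100},
    {"dx": -0.2, "dy": 0, "dz": -5.7, "turn": 0, "jaw": 255},
    {"dx": -0.2, "dy": 0, "dz": -5.7, "turn": 0, "jaw": 255},
    {"dx": -0.2, "dy": 0, "dz": -5.7, "turn": 0, "jaw": 255},
    {"dx": -0.2, "dy": 0, "dz": -5.7, "turn": 0, "jaw": 255},
    {"dx": -0.2, "dy": 0, "dz": -5.7, "turn": 0, "jaw": 255}
  ],
  "newtons": 60
}}

```text
t: 7.6
eef_pos: [0.4913, 0.1884, 0.0255]
tool_rot: [0.697, 0.717, 0.0, 0.0]
wrist_force: [0.3, 0.3, 0.3]
opening: 0.0184
```

Emit:
{"op": "drive_tool", "data": {
  "steps": [
    {"dx": 0, "dy": 0, "dz": 0, "turn": 0, "jaw": 255},
    {"dx": 0, "dy": 0, "dz": 0, "turn": 0, "jaw": 255},
    {"dx": 0, "dy": 0, "dz": 0, "turn": 0, "jaw": 255},
    {"dx": 0, "dy": 0, "dz": 0.5, "turn": 0, "jaw": 255},
    {"dx": 0, "dy": 0, "dz": 1, "turn": 0, "jaw": 255},
    {"dx": 0, "dy": 0, "dz": 1.5, "turn": 0, "jaw": 255},
    {"dx": 0, "dy": 0, "dz": 1.5, "turn": 0, "jaw": 255}
  ]
}}

```text
t: 8.3
eef_pos: [0.4911, 0.1883, 0.0405]
tool_rot: [0.697, 0.717, 0.0, 0.0]
wrist_force: [1.2, -1.1, -4.2]
opening: 0.0035
```

```bash
cat > look.py <<'E'
from h import *
import pickle,sys
w=cam('wrist');a=cam('scene');b=cam('side')
pickle.dump((w,a,b),open('c_%s.pkl'%sys.argv[1],'wb'))
s=telemetry.observe();print(s['t'],s['eef_pos'],s['tool_rot'],s['opening'],s['wrist_force'],s['torque'])
W=np.zeros((600,800,3),np.uint8)
W[:300,:400]=cv2.resize(w['image'][:,:,::-1],(400,300))
x0,y0,x1,y1=map(int,sys.argv[2].split(','));W[:300,400:]=cv2.resize(b['image'][y0:y1,x0:x1,::-1],(400,300),interpolation=cv2.INTER_CUBIC)
x0,y0,x1,y1=map(int,sys.argv[3].split(','));W[300:,:400]=cv2.resize(a['image'][y0:y1,x0:x1,::-1],(400,300),interpolation=cv2.INTER_CUBIC)
cv2.imwrite('pics/%s.png'%sys.argv[1],W)
E
python3 look.py g 110,190,310,340 260,180,420,300
```

```text
8.45 [0.49070856 0.18813407 0.03980939] [ 6.97193622e-01  7.16882837e-01 -2.23954849e-04 -3.36316821e-05] 0.0030668970270168274 [ 0.39392537  0.47323924 -3.8824382 ] [-0.2351948   0.23187704 -0.04399959]
```

View pics/g.png

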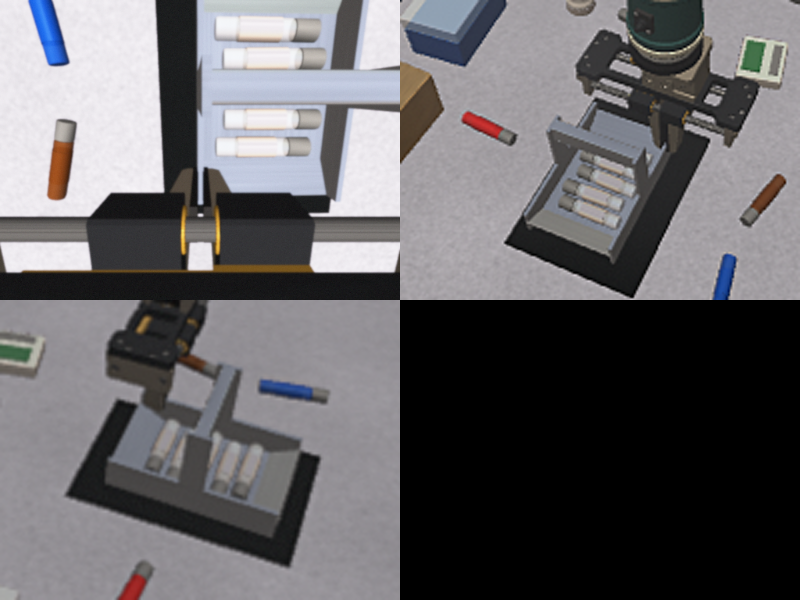

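Emit:
{"op": "drive_tool", "data": {
  "steps": [
    {"dx": 0, "dy": 0, "dz": 0, "turn": 0, "jaw": 255},
    {"dx": 0, "dy": 0, "dz": 0, "turn": 0, "jaw": 255},
    {"dx": 0, "dy": 0, "dz": 0, "turn": 0, "jaw": 255},
    {"dx": 0, "dy": 0, "dz": 0, "turn": 0, "jaw": 255}
  ],
  "newtons": 20
}}

```text
t: 8.85
eef_pos: [0.4909, 0.1883, 0.0398]
tool_rot: [0.697, 0.717, -0.0, -0.0]
wrist_force: [-0.2, 0.8, -2.4]
opening: 0.0037
```

```bash
python3 - <<'E'
from h import *
s=telemetry.observe();print(s['t'],s['opening'],s['wrist_force'],s['torque'])
E
```

```text
8.85 0.0037353178915517284 [-0.21247629  0.81940748 -2.37789088] [-0.13735019  0.18656735  0.00324584]
```

Emit:
{"op": "drive_tool", "data": {
  "steps": [
    {"dx": 0, "dy": 0, "dz": 0, "turn": 0, "jaw": 255},
    {"dx": 0, "dy": 0, "dz": 0, "turn": 0, "jaw": 255},
    {"dx": 0, "dy": 0, "dz": 0, "turn": 0, "jaw": 255},
    {"dx": 0, "dy": 0, "dz": 0, "turn": 0, "jaw": 255}
  ],
  "newtons": 10
}}

```text
t: 9.25
eef_pos: [0.491, 0.1883, 0.04]
tool_rot: [0.697, 0.717, 0.0, 0.0]
wrist_force: [0.0, -0.3, -3.1]
opening: 0.0039
```

```bash
python3 look.py g2 110,190,310,340 260,180,420,300
```

```text
9.4 [0.4909613  0.18827706 0.03992808] [6.97188735e-01 7.16887625e-01 1.08847440e-05 4.04121016e-05] 0.0036287583426607415 [ 0.44878909 -0.9470854  -2.49327889] [-0.12429694  0.12336233  0.02322651]
```

View pics/g2.png

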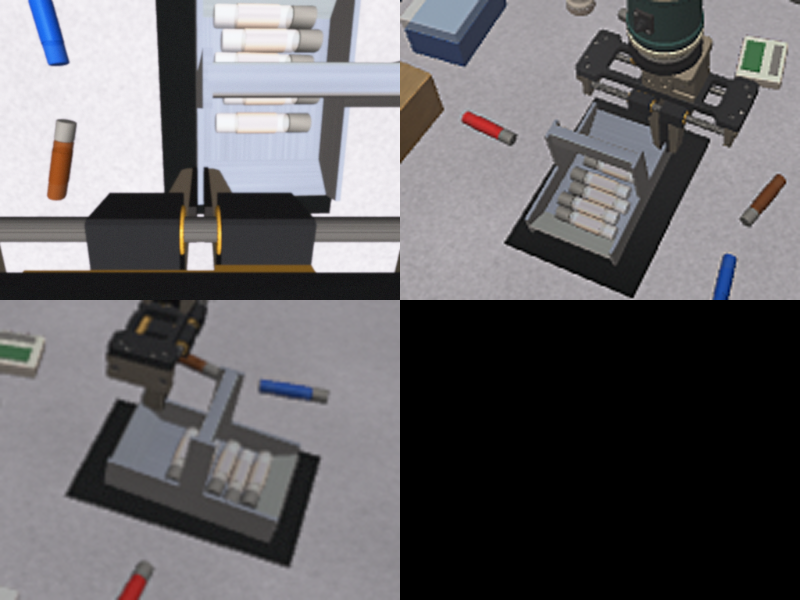

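Emit:
{"op": "drive_tool", "data": {
  "steps": [
    {"dx": 0, "dy": 0, "dz": 0, "turn": 0, "jaw": 255},
    {"dx": 0, "dy": 0, "dz": 0, "turn": 0, "jaw": 255},
    {"dx": 0, "dy": 0, "dz": -0.5, "turn": 0, "jaw": 255},
    {"dx": 0, "dy": 0, "dz": -1, "turn": 0, "jaw": 255},
    {"dx": 0, "dy": 0, "dz": -1.4, "turn": 0, "jaw": 255},
    {"dx": 0, "dy": 0, "dz": -1.4, "turn": 0, "jaw": 200},
    {"dx": 0, "dy": 0, "dz": -1.4, "turn": 0, "jaw": 180},
    {"dx": 0, "dy": 0, "dz": -1.4, "turn": 0, "jaw": 180}
  ]
}}

```text
t: 10.2
eef_pos: [0.4914, 0.1887, 0.0262]
tool_rot: [0.697, 0.717, 0.001, 0.0]
wrist_force: [0.1, -0.2, 0.0]
opening: 0.0257
```

Emit:
{"op": "drive_tool", "data": {
  "steps": [
    {"dx": 0, "dy": 0.8, "dz": 0, "turn": 0, "jaw": 180},
    {"dx": 0, "dy": 1.6, "dz": 0, "turn": 0, "jaw": 180},
    {"dx": 0, "dy": 1.6, "dz": -0.5, "turn": 0, "jaw": 180},
    {"dx": 0, "dy": 1.6, "dz": -1, "turn": 0, "jaw": 180},
    {"dx": 0, "dy": 1.6, "dz": -1, "turn": 0, "jaw": 255},
    {"dx": 0, "dy": 1.6, "dz": -1, "turn": 0, "jaw": 255},
    {"dx": 0, "dy": 1.6, "dz": -1, "turn": 0, "jaw": 255},
    {"dx": 0, "dy": 1.6, "dz": -1, "turn": 0, "jaw": 255}
  ],
  "newtons": 60
}}

```text
t: 11.0
eef_pos: [0.4908, 0.2041, 0.0159]
tool_rot: [0.697, 0.717, -0.0, -0.0]
wrist_force: [-0.0, 0.7, -1.6]
opening: 0.0035
```

Emit:
{"op": "drive_tool", "data": {
  "steps": [
    {"dx": 0, "dy": 0, "dz": 0, "turn": 0, "jaw": 255},
    {"dx": 0, "dy": 0, "dz": 0, "turn": 0, "jaw": 255},
    {"dx": 0, "dy": 0, "dz": 0.5, "turn": 0, "jaw": 255},
    {"dx": 0, "dy": 0, "dz": 1, "turn": 0, "jaw": 255},
    {"dx": 0, "dy": 0, "dz": 1.8, "turn": 0, "jaw": 255},
    {"dx": 0, "dy": 0, "dz": 3, "turn": 0, "jaw": 255},
    {"dx": 0, "dy": 0, "dz": 4, "turn": 0, "jaw": 255},
    {"dx": 0, "dy": 0, "dz": 4, "turn": 0, "jaw": 255}
  ]
}}

```text
t: 11.8
eef_pos: [0.4923, 0.2049, 0.058]
tool_rot: [0.697, 0.717, 0.002, 0.001]
wrist_force: [0.2, 0.1, -4.2]
opening: 0.0038
```

```bash
python3 look.py g3 110,190,310,340 260,180,420,300
```

```text
11.95 [0.49081252 0.20417046 0.05596988] [ 6.97176193e-01  7.16899820e-01 -4.66778062e-05  4.26762510e-05] 0.0033637105830532535 [-0.31387773 -0.42104141 -3.62393385] [-0.22372495  0.24398179 -0.00414694]
```

```bash
python3 - <<'E'
from h import *
import pickle
w,a,b=pickle.load(open('c_g3.pkl','rb'))
x=.545
dz=.056-.0159
print('pred w near/far top', proj(w,[(x,.2495,.100+dz),(x,.2635,.100+dz)]))
u=int(proj(w,[(x,.2495,.1+dz)])[0,0])
print(u,w['image'][30:150,u].astype(int).sum(1).tolist())
print('side pred level far-corner top', proj(b,[(.4885,.338,.021+dz),(.4885,.174,.021+dz)]), 'if stayed', proj(b,[(.4885,.338,.021)]))
W=cv2.resize(b['image'][200:340,130:310,::-1],(720,560),interpolation=cv2.INTER_CUBIC);cv2.imwrite('pics/g4.png',W)
E
```

```text
pred w near/far top [[430.30924648 191.50282881]
 [438.02218225 145.47182893]]
430 [573, 575, 566, 559, 555, 554, 567, 573, 568, 572, 575, 587, 594, 595, 589, 594, 593, 593, 591, 584, 591, 586, 587, 585, 588, 595, 592, 583, 591, 586, 572, 571, 548, 539, 512, 523, 526, 530, 543, 541, 551, 542, 539, 544, 543, 551, 549, 540, 550, 561, 569, 572, 574, 579, 577, 579, 575, 579, 585, 587, 574, 576, 580, 588, 577, 578, 583, 578, 583, 585, 583, 576, 584, 576, 581, 582, 583, 575, 576, 579, 576, 575, 585, 574, 571, 582, 579, 573, 571, 575, 563, 570, 560, 557, 564, 549, 549, 532, 520, 502, 490, 494, 479, 471, 445, 425, 392, 378, 364, 345, 312, 292, 284, 295, 291, 314, 353, 437, 519, 573]
side pred level far-corner top [[212.75858889 311.44075407]
 [247.05004193 252.33225   ]] if stayed [[213.99051878 320.11757494]]
```

View pics/g4.png

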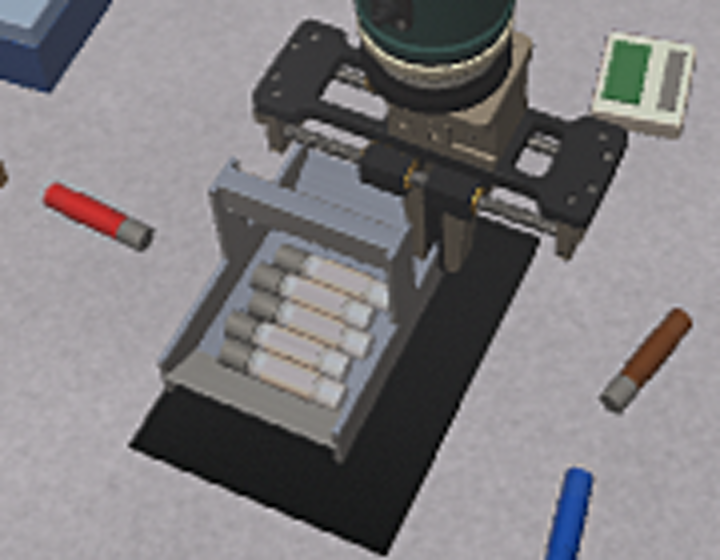

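Emit:
{"op": "drive_tool", "data": {
  "steps": [
    {"dx": 0, "dy": 0, "dz": 1, "turn": 0, "jaw": 255},
    {"dx": 0, "dy": -0.2, "dz": 3, "turn": 0, "jaw": 255},
    {"dx": 0, "dy": -0.7, "dz": 5.5, "turn": 0, "jaw": 255},
    {"dx": 0, "dy": -1.5, "dz": 8, "turn": 0, "jaw": 255},
    {"dx": 0, "dy": -2.7, "dz": 10.5, "turn": 0, "jaw": 255},
    {"dx": 0, "dy": -4.2, "dz": 12.7, "turn": 0, "jaw": 255},
    {"dx": 0, "dy": -6, "dz": 14.2, "turn": 0, "jaw": 255},
    {"dx": 0, "dy": -8, "dz": 15, "turn": 0, "jaw": 255}
  ]
}}

```text
t: 12.75
eef_pos: [0.4913, 0.1242, 0.2078]
tool_rot: [0.697, 0.717, 0.001, 0.001]
wrist_force: [-0.5, 0.1, -3.5]
opening: 0.0035
```

Emit:
{"op": "drive_tool", "data": {
  "steps": [
    {"dx": 0, "dy": -2.2, "dz": 0.3, "turn": 0, "jaw": 255},
    {"dx": 0, "dy": -4.5, "dz": 0.5, "turn": 0, "jaw": 255},
    {"dx": -0.2, "dy": -7, "dz": 0.5, "turn": 0, "jaw": 255},
    {"dx": -0.5, "dy": -9.5, "dz": 0.5, "turn": 0, "jaw": 255},
    {"dx": -1, "dy": -12, "dz": 0.5, "turn": 0, "jaw": 255},
    {"dx": -1.6, "dy": -14.5, "dz": 0.5, "turn": 0, "jaw": 255},
    {"dx": -2.3, "dy": -17, "dz": 0.5, "turn": 0, "jaw": 255},
    {"dx": -3, "dy": -19.5, "dz": 0.5, "turn": 0, "jaw": 255}
  ]
}}

```text
t: 13.55
eef_pos: [0.4603, -0.0716, 0.2112]
tool_rot: [0.697, 0.717, -0.0, 0.0]
wrist_force: [-0.1, 0.0, -3.5]
opening: 0.0035
```

Emit:
{"op": "drive_tool", "data": {
  "steps": [
    {"dx": -0.8, "dy": -2.5, "dz": 0, "turn": 0, "jaw": 255},
    {"dx": -1.6, "dy": -5, "dz": 0, "turn": -0.6, "jaw": 255},
    {"dx": -2.4, "dy": -7.5, "dz": 0, "turn": -1.3, "jaw": 255},
    {"dx": -3.2, "dy": -10, "dz": 0, "turn": -2.1, "jaw": 255},
    {"dx": -4, "dy": -12.4, "dz": 0, "turn": -3, "jaw": 255},
    {"dx": -4.6, "dy": -14.7, "dz": 0, "turn": -3.9, "jaw": 255},
    {"dx": -5.1, "dy": -16.8, "dz": 0, "turn": -4.6, "jaw": 255},
    {"dx": -5.5, "dy": -18.6, "dz": 0, "turn": -5.1, "jaw": 255}
  ]
}}

```text
t: 14.35
eef_pos: [0.4053, -0.2578, 0.2112]
tool_rot: [0.729, 0.685, -0.0, 0.0]
wrist_force: [0.0, -0.7, -3.2]
opening: 0.0035
```

Emit:
{"op": "drive_tool", "data": {
  "steps": [
    {"dx": -0.2, "dy": -1.6, "dz": 0, "turn": -0.3, "jaw": 255},
    {"dx": -0.3, "dy": -2.9, "dz": 0, "turn": -0.5, "jaw": 255},
    {"dx": -0.4, "dy": -3.9, "dz": -0.5, "turn": -0.5, "jaw": 255},
    {"dx": -0.4, "dy": -4.6, "dz": -1.5, "turn": -0.5, "jaw": 255},
    {"dx": -0.4, "dy": -4.9, "dz": -3, "turn": -0.5, "jaw": 255},
    {"dx": -0.4, "dy": -4.9, "dz": -4.5, "turn": -0.5, "jaw": 255},
    {"dx": -0.4, "dy": -4.9, "dz": -5.5, "turn": -0.5, "jaw": 255},
    {"dx": -0.4, "dy": -4.9, "dz": -6, "turn": -0.5, "jaw": 255}
  ]
}}

```text
t: 15.15
eef_pos: [0.4014, -0.3049, 0.1494]
tool_rot: [0.731, 0.682, -0.0, -0.001]
wrist_force: [-0.6, -1.1, -3.7]
opening: 0.0034
```

```bash
python3 look.py k 210,70,370,190 90,90,250,210
```

```text
15.3 [ 0.40205614 -0.30554554  0.15076803] [ 7.31231618e-01  6.82129235e-01 -3.22572264e-05 -1.63603679e-04] 0.003524713110749117 [ 0.60061521  0.26531405 -3.44427895] [-0.24933917  0.20380939 -0.05942723]
```

View pics/k.png

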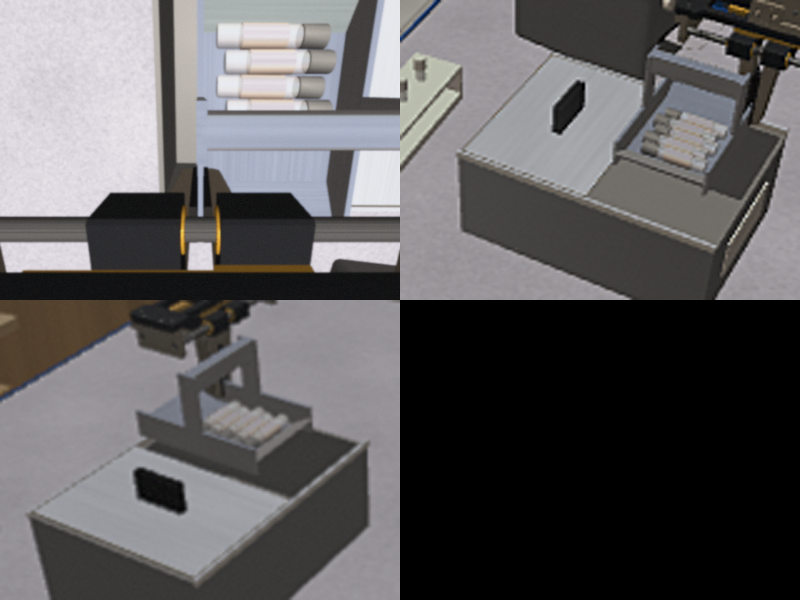

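Emit:
{"op": "drive_tool", "data": {
  "steps": [
    {"dx": 0, "dy": 0, "dz": 0, "turn": 0, "jaw": 255},
    {"dx": 0, "dy": 0, "dz": 0, "turn": 0, "jaw": 255},
    {"dx": 0, "dy": 0, "dz": 0, "turn": 0, "jaw": 255},
    {"dx": 0, "dy": 0, "dz": 0, "turn": 0, "jaw": 255},
    {"dx": 0, "dy": 0, "dz": 0, "turn": 0, "jaw": 255}
  ],
  "newtons": 18
}}

```text
t: 15.8
eef_pos: [0.402, -0.3059, 0.1511]
tool_rot: [0.731, 0.682, -0.0, 0.0]
wrist_force: [-0.0, 0.0, -3.5]
opening: 0.0039
```

```bash
cat > tq.py <<'E'
from h import *
import time
F=[];T=[]
for i in range(3):
    c=imaging.camera('scene'); s=telemetry.observe();F.append(s['wrist_force']);T.append(s['torque'])
w=imaging.camera('wrist')
im=w['image'];m=(im.min(2)>225)
print(s['t'],s['opening'],np.mean(F,0).round(2),np.mean(T,0).round(3))
import pickle;b=imaging.camera('side');pickle.dump((w,c,b),open('cq.pkl','wb'))
E
python3 tq.py
```

```text
15.95 0.003936984533250349 [ 0.57 -0.42 -3.7 ] [-0.107  0.167 -0.025]
```

Emit:
{"op": "drive_tool", "data": {
  "steps": [
    {"dx": 0, "dy": 0, "dz": 0, "turn": 0, "jaw": 255},
    {"dx": 0, "dy": 0, "dz": 0, "turn": 0, "jaw": 255},
    {"dx": 0, "dy": 0, "dz": 0, "turn": 0, "jaw": 255}
  ]
}}

```text
t: 16.35
eef_pos: [0.402, -0.3057, 0.1509]
tool_rot: [0.731, 0.682, 0.0, 0.0]
wrist_force: [0.5, 0.4, -2.3]
opening: 0.0039
```

```bash
python3 tq.py; python3 - <<'E'
from h import *
import pickle
k=pickle.load(open('c_k.pkl','rb'));q=pickle.load(open('cq.pkl','rb'))
# bar edges in side view: print warm-white/beige tube pixels count in each view
for n,A in(('k',k),('q',q)):
    for i,nm in enumerate(('wrist','scene','side')):
        im=A[i]['image'].astype(int); m=(im[:,:,0]-im[:,:,2]>8)&(im.sum(2)>540)
        if nm=='scene': m[:125]=0; m[205:]=0; m[:,:90]=0; m[:,245:]=0
        if nm=='side': m[:70]=0; m[190:]=0; m[:,:250]=0; m[:,370:]=0
        p=np.argwhere(m); print(n,nm,len(p),p.mean(0).round() if len(p) else '')
E
```

```text
16.5 0.004042415186807382 [-0.04  0.16 -2.79] [-0.117  0.17  -0.003]
k wrist 5449 [ 67. 279.]
k scene 0 
k side 1 [ 70. 316.]
q wrist 13952 [ 52. 306.]
q scene 0 
q side 1 [ 70. 316.]
```

Emit:
{"op": "drive_tool", "data": {
  "steps": [
    {"dx": 0, "dy": 0, "dz": 0, "turn": 0, "jaw": 255},
    {"dx": 0, "dy": 0, "dz": 0, "turn": 0, "jaw": 255},
    {"dx": 0, "dy": 0, "dz": 0, "turn": 0, "jaw": 255},
    {"dx": 0, "dy": 0, "dz": 0, "turn": 0, "jaw": 255},
    {"dx": 0, "dy": 0, "dz": 0, "turn": 0, "jaw": 255}
  ],
  "newtons": 11
}}

```text
t: 17.1
eef_pos: [0.4019, -0.3057, 0.1509]
tool_rot: [0.731, 0.682, 0.0, 0.0]
wrist_force: [0.6, 0.6, -3.0]
opening: 0.0037
```

```bash
sed -i 's/range(3)/range(12)/' tq.py; python3 tq.py; python3 - <<'E'
from h import *
import pickle
w,a,b=pickle.load(open('cq.pkl','rb'))
W=np.zeros((600,800,3),np.uint8)
W[:300,:400]=cv2.resize(w['image'][:,:,::-1],(400,300))
W[:300,400:]=cv2.resize(b['image'][70:190,210:370,::-1],(400,300),interpolation=cv2.INTER_CUBIC)
W[300:,:400]=cv2.resize(a['image'][90:210,90:250,::-1],(400,300),interpolation=cv2.INTER_CUBIC)
cv2.imwrite('pics/q.png',W)
E
```

```text
17.7 0.003885003189967513 [ 0.04 -0.   -2.96] [-0.092  0.161  0.01 ]
```

Emit:
{"op": "drive_tool", "data": {
  "steps": [
    {"dx": 0, "dy": 1, "dz": 0, "turn": 0, "jaw": 255},
    {"dx": 0, "dy": 0, "dz": 0, "turn": 0, "jaw": 255},
    {"dx": 0, "dy": 1, "dz": 0, "turn": 0, "jaw": 255},
    {"dx": 0, "dy": 0, "dz": 0, "turn": 0, "jaw": 255},
    {"dx": 0, "dy": 0, "dz": 1, "turn": 0, "jaw": 255},
    {"dx": 0, "dy": 0, "dz": 0, "turn": 0, "jaw": 255},
    {"dx": 0, "dy": 0, "dz": 0, "turn": 0, "jaw": 255}
  ],
  "newtons": 13
}}

```text
t: 18.5
eef_pos: [0.4013, -0.3054, 0.15]
tool_rot: [0.731, 0.682, -0.0, -0.001]
wrist_force: [-0.4, 1.4, -2.5]
opening: 0.0041
```

```bash
python3 tq.py; python3 - <<'E'
from h import *
import pickle
w,a,b=pickle.load(open('cq.pkl','rb'))
W=np.zeros((600,800,3),np.uint8)
W[:300,:400]=cv2.resize(w['image'][:,:,::-1],(400,300))
W[:300,400:]=cv2.resize(b['image'][70:190,210:370,::-1],(400,300),interpolation=cv2.INTER_CUBIC)
W[300:,:400]=cv2.resize(a['image'][90:210,90:250,::-1],(400,300),interpolation=cv2.INTER_CUBIC)
W[300:,400:]=cv2.resize(w['image'][:216,200:488,::-1],(400,300),interpolation=cv2.INTER_CUBIC)
cv2.imwrite('pics/q.png',W)
E
```

```text
19.1 0.004363882219915051 [ 0.13  0.02 -2.98] [-0.094  0.185  0.015]
```

View pics/q.png

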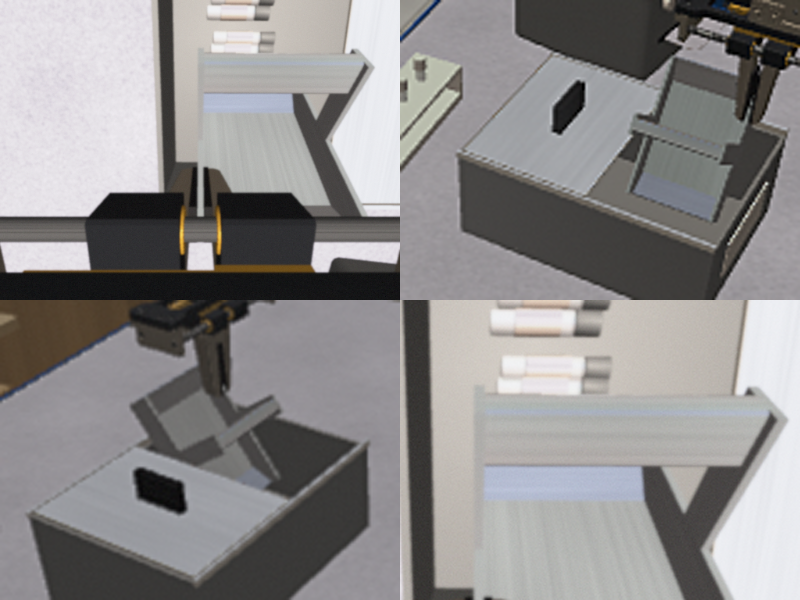

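Emit:
{"op": "drive_tool", "data": {
  "steps": [
    {"dx": 0, "dy": 0, "dz": 0, "turn": 0, "jaw": 255},
    {"dx": 0, "dy": 0, "dz": 0, "turn": 0, "jaw": 255},
    {"dx": 0, "dy": 0, "dz": 1, "turn": 0, "jaw": 255},
    {"dx": 0, "dy": 0, "dz": 3, "turn": 0, "jaw": 255},
    {"dx": 0, "dy": 0, "dz": 6, "turn": 0, "jaw": 255},
    {"dx": 0, "dy": 0, "dz": 9, "turn": 0, "jaw": 255},
    {"dx": 0, "dy": 0, "dz": 11.5, "turn": 0, "jaw": 255},
    {"dx": 0, "dy": 0, "dz": 12.5, "turn": 0, "jaw": 255}
  ],
  "newtons": 60
}}

```text
t: 20.0
eef_pos: [0.403, -0.3065, 0.2792]
tool_rot: [0.731, 0.682, 0.001, 0.002]
wrist_force: [0.2, -0.2, -2.3]
opening: 0.0036
```

Emit:
{"op": "drive_tool", "data": {
  "steps": [
    {"dx": 0.5, "dy": 2, "dz": 0, "turn": 0.5, "jaw": 255},
    {"dx": 1.5, "dy": 5, "dz": 0, "turn": 1, "jaw": 255},
    {"dx": 2.5, "dy": 9, "dz": 0, "turn": 2, "jaw": 255},
    {"dx": 4, "dy": 13, "dz": 0, "turn": 3, "jaw": 255},
    {"dx": 5.5, "dy": 17, "dz": 0, "turn": 4, "jaw": 255},
    {"dx": 6.5, "dy": 21, "dz": 0, "turn": 5, "jaw": 255},
    {"dx": 7.5, "dy": 25, "dz": 0, "turn": 5.6, "jaw": 255},
    {"dx": 8.2, "dy": 29, "dz": 0, "turn": 5.6, "jaw": 255}
  ]
}}

```text
t: 20.8
eef_pos: [0.4838, -0.0141, 0.2755]
tool_rot: [0.697, 0.717, -0.0, -0.0]
wrist_force: [0.2, 0.1, -2.1]
opening: 0.0032
```

Emit:
{"op": "drive_tool", "data": {
  "steps": [
    {"dx": 0.4, "dy": 4, "dz": 0, "turn": 0, "jaw": 255},
    {"dx": 0.8, "dy": 8, "dz": 0, "turn": 0, "jaw": 255},
    {"dx": 0.8, "dy": 12, "dz": 0, "turn": 0, "jaw": 255},
    {"dx": 0.8, "dy": 16, "dz": 0, "turn": 0, "jaw": 255},
    {"dx": 0.8, "dy": 20, "dz": 0, "turn": 0, "jaw": 255},
    {"dx": 0.8, "dy": 24, "dz": -2, "turn": 0, "jaw": 255},
    {"dx": 0.8, "dy": 27, "dz": -5, "turn": 0, "jaw": 255},
    {"dx": 0.8, "dy": 28, "dz": -8, "turn": 0, "jaw": 255}
  ]
}}

```text
t: 21.6
eef_pos: [0.4907, 0.2685, 0.1948]
tool_rot: [0.695, 0.719, 0.001, -0.001]
wrist_force: [-0.6, -0.1, -2.9]
opening: 0.0036
```

```bash
sed -i 's/range(12)/range(3)/' tq.py; python3 tq.py; python3 - <<'E'
from h import *
s=telemetry.observe();print(s['eef_pos'],s['tool_rot'])
E
```

```text
21.75 0.00347693900584794 [-0.29 -0.23 -3.87] [-0.175  0.135 -0.023]
[0.49265928 0.26345276 0.19667088] [6.97687070e-01 7.16402549e-01 1.52519168e-04 3.41496143e-04]
```

Emit:
{"op": "drive_tool", "data": {
  "steps": [
    {"dx": 0, "dy": 0.6, "dz": -3, "turn": 0, "jaw": 255},
    {"dx": 0, "dy": 1.1, "dz": -6, "turn": 0, "jaw": 255},
    {"dx": 0, "dy": 1.1, "dz": -8, "turn": 0, "jaw": 255},
    {"dx": 0, "dy": 0.9, "dz": -9, "turn": 0, "jaw": 255},
    {"dx": 0, "dy": 0.2, "dz": -10, "turn": 0, "jaw": 255},
    {"dx": 0, "dy": -0.9, "dz": -11, "turn": 0, "jaw": 255}
  ],
  "newtons": 22
}}

```text
t: 22.45
eef_pos: [0.4951, 0.2535, 0.0894]
tool_rot: [0.698, 0.716, 0.002, 0.002]
wrist_force: [-1.8, -2.6, 4.8]
opening: 0.0038
```

Emit:
{"op": "drive_tool", "data": {
  "steps": [
    {"dx": 0, "dy": -0.6, "dz": -0.6, "turn": 0, "jaw": 255},
    {"dx": 0, "dy": -1.2, "dz": -1.2, "turn": 0, "jaw": 255},
    {"dx": 0, "dy": -1.8, "dz": -1.8, "turn": 0, "jaw": 255},
    {"dx": 0, "dy": -2.3, "dz": -2.4, "turn": 0, "jaw": 255}
  ]
}}

```text
t: 22.85
eef_pos: [0.4931, 0.2326, 0.0622]
tool_rot: [0.697, 0.717, 0.001, 0.0]
wrist_force: [2.0, -0.1, 0.0]
opening: 0.0038
```

```bash
python3 tq.py; python3 - <<'E'
from h import *
s=telemetry.observe();print(s['eef_pos'],s['tool_rot'])
E
```

```text
23.0 0.004173608161077897 [ 1.2  -0.67  0.57] [-0.055 -0.331 -0.164]
[0.49140455 0.23261973 0.06164648] [ 6.96922364e-01  7.17146403e-01 -4.18180039e-04 -2.82506725e-04]
```

Emit:
{"op": "drive_tool", "data": {
  "steps": [
    {"dx": 0, "dy": -0.7, "dz": -0.6, "turn": 0, "jaw": 255},
    {"dx": 0, "dy": -1.3, "dz": -1.2, "turn": 0, "jaw": 255},
    {"dx": 0, "dy": -1.9, "dz": -1.9, "turn": 0, "jaw": 255},
    {"dx": 0, "dy": -2.4, "dz": -2.6, "turn": 0, "jaw": 255},
    {"dx": 0, "dy": -2.8, "dz": -3.3, "turn": 0, "jaw": 255},
    {"dx": 0, "dy": -3.1, "dz": -3.9, "turn": 0, "jaw": 255},
    {"dx": 0, "dy": -3.3, "dz": -4.3, "turn": 0, "jaw": 255},
    {"dx": 0, "dy": -3.3, "dz": -4.3, "turn": 0, "jaw": 255}
  ]
}}

```text
t: 23.9
eef_pos: [0.4916, 0.1995, 0.0192]
tool_rot: [0.697, 0.717, -0.0, -0.0]
wrist_force: [-1.7, 1.2, 5.1]
opening: 0.0038
```

```bash
python3 tq.py; python3 - <<'E'
from h import *
s=telemetry.observe();print(s['eef_pos'],s['tool_rot'])
E
```

```text
24.05 0.003953671248015057 [-2.24  1.15  5.05] [0.242 0.54  0.073]
[0.49166712 0.19947273 0.01918691] [ 6.97029879e-01  7.17042057e-01 -1.79198503e-04 -6.60648452e-05]
```

Emit:
{"op": "drive_tool", "data": {
  "steps": [
    {"dx": 0, "dy": 0, "dz": 0, "turn": 0, "jaw": 180},
    {"dx": 0, "dy": 0, "dz": 0, "turn": 0, "jaw": 160},
    {"dx": 0, "dy": 0, "dz": 0, "turn": 0, "jaw": 160},
    {"dx": 0, "dy": -0.5, "dz": 1, "turn": 0, "jaw": 160},
    {"dx": 0, "dy": -1.5, "dz": 4, "turn": 0, "jaw": 160},
    {"dx": 0, "dy": -3.5, "dz": 8.5, "turn": 0, "jaw": 100},
    {"dx": 0.5, "dy": -6, "dz": 13, "turn": 0, "jaw": 50},
    {"dx": 1.5, "dy": -8, "dz": 17, "turn": 0, "jaw": 50}
  ]
}}

```text
t: 24.95
eef_pos: [0.5063, 0.1177, 0.1913]
tool_rot: [0.697, 0.717, -0.0, 0.0]
wrist_force: [0.9, 0.7, -0.8]
opening: 0.0562
```

Emit:
{"op": "drive_tool", "data": {
  "steps": [
    {"dx": 1.5, "dy": -0.4, "dz": 5, "turn": 0, "jaw": 50},
    {"dx": 2.5, "dy": -0.4, "dz": 10, "turn": 0, "jaw": 0},
    {"dx": 2.5, "dy": -0.4, "dz": 12, "turn": 0, "jaw": 0},
    {"dx": 2.5, "dy": -0.4, "dz": 12, "turn": 0, "jaw": 0}
  ]
}}

```text
t: 25.35
eef_pos: [0.5339, 0.1152, 0.3137]
tool_rot: [0.698, 0.717, 0.003, 0.002]
wrist_force: [0.1, -0.3, -0.9]
opening: 0.0881
```

```bash
python3 tq.py; python3 - <<'E'
from h import *
import pickle
w,a,b=pickle.load(open('cq.pkl','rb'))
s=telemetry.observe();print(s['eef_pos'])
# mat dark region and tray in wrist view
im=w['image'].astype(int);sm=im.sum(2)
m=((sm<170)).astype(np.uint8); m[210:]=0
n,l,st,ce=cv2.connectedComponentsWithStats(m)
for i in range(1,n):
    if st[i][4]>300: print('dark',st[i],ce[i])
# region enclosed by mat = hull of mat minus mat -> tray
i=max(range(1,n),key=lambda i:st[i][4] if 200<ce[i][0]<330 else 0)
h=cv2.convexHull(np.argwhere(l==i)[:,::-1].astype(np.int32))
q=cv2.approxPolyDP(h,3,True).reshape(-1,2);print('mat hull',[(p.tolist(),np.round(onz(w,*map(float,p),.003)[:2],4).tolist()) for p in q])
for r_ in range(0,200,12):
    row=sm[r_]; xs=np.argwhere(np.diff((row>250).astype(int))).ravel(); print(r_,[ (int(x),int(np.sign(int(row[x+1]>250)-int(row[x]>250)))) for x in xs if 170<x<350])
print('pred if tray c=(.545,.2515) yaw .028:')
c,s_=np.cos(.028),np.sin(.028)
T=lambda x,y,z:(.545+c*x-s_*y,.2515+s_*x+c*y,z+.003)
print(proj(w,[T(-.054,-.082,.032),T(.054,-.082,.032),T(-.054,-.007,.097),T(.054,-.007,.097),T(-.054,.007,.097),T(.054,.007,.097)]).round(1).tolist())
E
```

```text
25.5 0.09180775992052767 [-0.26 -0.16 -0.94] [ 0.018 -0.001  0.006]
[0.53086478 0.11490143 0.30735505]
dark [ 206    0  111  143 4743] [247.50706304  75.20598777]
dark [ 429    0   83   81 2518] [452.48570294  43.09888801]
dark [ 428  126   22   81 1297] [437.60061681 163.8535081 ]
mat hull [([316, 0], [0.61, 0.3406]), ([311, 141], [0.6167, 0.1442]), ([212, 142], [0.4622, 0.1385]), ([206, 0], [0.4553, 0.3364])]
0 [(205, -1), (317, 1)]
12 [(205, -1), (226, 1), (308, -1), (316, 1)]
24 [(206, -1), (226, 1), (308, -1), (316, 1)]
36 [(206, -1), (226, 1), (302, -1), (303, 1), (308, -1), (316, 1)]
48 [(207, -1), (226, 1), (302, -1), (303, 1), (307, -1), (315, 1)]
60 [(207, -1), (222, 1)]
72 [(208, -1), (223, 1), (227, -1), (231, 1), (301, -1), (311, 1)]
84 [(208, -1), (227, 1), (301, -1), (302, 1), (306, -1), (314, 1)]
96 [(209, -1), (228, 1), (306, -1), (313, 1)]
108 [(209, -1), (228, 1), (300, -1), (301, 1), (305, -1), (313, 1)]
120 [(210, -1), (228, 1), (305, -1), (312, 1)]
132 [(210, -1), (312, 1)]
144 []
156 []
168 []
180 []
192 []
pred if tray c=(.545,.2515) yaw .028:
[[230.3, 123.8], [305.5, 123.7], [224.3, 59.7], [316.7, 59.5], [224.0, 46.7], [317.3, 46.6]]
```

```bash
python3 - <<'E'
from h import *
import pickle
for f in ('c3.pkl','cq.pkl'):
    w,a,b=pickle.load(open(f,'rb'))
    sm=w['image'].astype(int).sum(2)
    print(f); 
    for u in (265,290,223): print(u,[(r_,int(sm[r_,u])) for r_ in range(0,140,2)])
    for cx,cy in ((.545,.256),(.543,.2515)):
      T=lambda x,y,z:(cx+x-.028*y,cy+.028*x+y,z+.003)
      print(proj(w,[T(0,-.082,.018),T(0,-.055,.004),T(0,-.007,.097),T(0,.007,.097),T(0,-.007,.073)])[:,1].round(1).tolist())
E
```

```text
c3.pkl
265 [(0, 71), (2, 71), (4, 210), (6, 431), (8, 443), (10, 445), (12, 457), (14, 458), (16, 457), (18, 457), (20, 456), (22, 461), (24, 461), (26, 447), (28, 447), (30, 487), (32, 593), (34, 628), (36, 630), (38, 608), (40, 527), (42, 405), (44, 455), (46, 562), (48, 599), (50, 565), (52, 476), (54, 479), (56, 480), (58, 469), (60, 449), (62, 352), (64, 223), (66, 528), (68, 612), (70, 571), (72, 444), (74, 437), (76, 487), (78, 581), (80, 602), (82, 604), (84, 577), (86, 500), (88, 402), (90, 480), (92, 536), (94, 593), (96, 611), (98, 596), (100, 556), (102, 423), (104, 464), (106, 469), (108, 476), (110, 481), (112, 474), (114, 473), (116, 483), (118, 487), (120, 465), (122, 434), (124, 200), (126, 68), (128, 63), (130, 62), (132, 66), (134, 52), (136, 60), (138, 55)]
290 [(0, 60), (2, 93), (4, 328), (6, 440), (8, 441), (10, 451), (12, 445), (14, 447), (16, 449), (18, 450), (20, 450), (22, 447), (24, 442), (26, 446), (28, 461), (30, 452), (32, 458), (34, 461), (36, 460), (38, 465), (40, 461), (42, 456), (44, 460), (46, 462), (48, 453), (50, 448), (52, 473), (54, 486), (56, 4
[... 2960 characters left out ...]
), (20, 56), (22, 70), (24, 62), (26, 68), (28, 54), (30, 59), (32, 59), (34, 53), (36, 60), (38, 51), (40, 59), (42, 58), (44, 55), (46, 56), (48, 63), (50, 189), (52, 325), (54, 342), (56, 335), (58, 341), (60, 316), (62, 305), (64, 303), (66, 309), (68, 302), (70, 283), (72, 238), (74, 84), (76, 59), (78, 62), (80, 66), (82, 54), (84, 66), (86, 56), (88, 54), (90, 73), (92, 64), (94, 60), (96, 70), (98, 72), (100, 60), (102, 67), (104, 54), (106, 54), (108, 55), (110, 60), (112, 53), (114, 62), (116, 62), (118, 61), (120, 48), (122, 51), (124, 50), (126, 59), (128, 62), (130, 69), (132, 70), (134, 68), (136, 44), (138, 57)]
[120.4, 101.8, 55.5, 42.4, 59.2]
[123.5, 104.9, 59.6, 46.6, 63.0]
```

Emit:
{"op": "drive_tool", "data": {
  "steps": [
    {"dx": 1, "dy": -5, "dz": 0, "turn": -1, "jaw": 0},
    {"dx": 2, "dy": -10, "dz": 0, "turn": -2, "jaw": 0},
    {"dx": 3, "dy": -15, "dz": 0, "turn": -3, "jaw": 0},
    {"dx": 4, "dy": -20, "dz": 0, "turn": -4, "jaw": 0},
    {"dx": 5, "dy": -25, "dz": 0, "turn": -5, "jaw": 0},
    {"dx": 6, "dy": -30, "dz": 0, "turn": -5.6, "jaw": 0},
    {"dx": 6.5, "dy": -34, "dz": -3, "turn": -5.6, "jaw": 0},
    {"dx": 6.5, "dy": -36.1, "dz": -6, "turn": -5.6, "jaw": 0}
  ],
  "newtons": 20
}}

```text
t: 26.4
eef_pos: [0.5968, -0.2502, 0.2478]
tool_rot: [0.733, 0.681, -0.0, 0.001]
wrist_force: [-0.4, 0.3, -0.9]
opening: 0.092
```

Emit:
{"op": "drive_tool", "data": {
  "steps": [
    {"dx": 0, "dy": 0, "dz": -4, "turn": 0, "jaw": 0},
    {"dx": 0, "dy": 0, "dz": -7, "turn": 0, "jaw": 0},
    {"dx": 0, "dy": 0, "dz": -8, "turn": 0, "jaw": 0}
  ]
}}

```text
t: 26.7
eef_pos: [0.5938, -0.2448, 0.1636]
tool_rot: [0.731, 0.682, -0.002, -0.004]
wrist_force: [-0.1, 0.2, -0.6]
opening: 0.0916
```

```bash
python3 - <<'E'
from h import *
s=telemetry.observe();print(s['t'],s['eef_pos'],s['tool_rot'])
E
```

```text
26.7 [ 0.59382315 -0.24475746  0.1636191 ] [ 0.73141551  0.68191718 -0.00204129 -0.00401696]
```

Emit:
{"op": "drive_tool", "data": {
  "steps": [
    {"dx": 0, "dy": 0, "dz": -1.5, "turn": 0, "jaw": 0},
    {"dx": 0, "dy": 0, "dz": -2.6, "turn": 0, "jaw": 100},
    {"dx": 0, "dy": 0, "dz": -2.6, "turn": 0, "jaw": 255},
    {"dx": 0, "dy": 0, "dz": -2.6, "turn": 0, "jaw": 255},
    {"dx": 0, "dy": 0, "dz": -2.6, "turn": 0, "jaw": 255},
    {"dx": 0, "dy": 0, "dz": -2.6, "turn": 0, "jaw": 255},
    {"dx": 0, "dy": 0, "dz": -2.6, "turn": 0, "jaw": 255},
    {"dx": 0, "dy": 0, "dz": -2.6, "turn": 0, "jaw": 255}
  ]
}}

```text
t: 27.5
eef_pos: [0.5971, -0.2458, 0.1433]
tool_rot: [0.731, 0.682, 0.0, 0.0]
wrist_force: [-0.2, -0.7, -0.3]
opening: 0.0378
```

Emit:
{"op": "drive_tool", "data": {
  "steps": [
    {"dx": 0, "dy": 0, "dz": 0, "turn": 0, "jaw": 255},
    {"dx": 0, "dy": 0, "dz": 0, "turn": 0, "jaw": 255},
    {"dx": 0, "dy": 0, "dz": 0, "turn": 0, "jaw": 255},
    {"dx": -2, "dy": 0.14, "dz": 0, "turn": 0, "jaw": 255},
    {"dx": -4, "dy": 0.28, "dz": 0, "turn": 0, "jaw": 255},
    {"dx": -6, "dy": 0.42, "dz": 0, "turn": 0, "jaw": 255},
    {"dx": -8, "dy": 0.56, "dz": 0, "turn": 0, "jaw": 255},
    {"dx": -10, "dy": 0.7, "dz": 0, "turn": 0, "jaw": 255}
  ]
}}

```text
t: 28.3
eef_pos: [0.497, -0.2379, 0.1428]
tool_rot: [0.731, 0.682, 0.001, 0.0]
wrist_force: [2.4, 1.1, -2.2]
opening: 0.0117
```

Emit:
{"op": "drive_tool", "data": {
  "steps": [
    {"dx": -2, "dy": 0.14, "dz": 0, "turn": 0, "jaw": 255},
    {"dx": -3.5, "dy": 0.25, "dz": 0, "turn": 0, "jaw": 255},
    {"dx": -4.5, "dy": 0.31, "dz": 0, "turn": 0, "jaw": 255},
    {"dx": -5.1, "dy": 0.36, "dz": 0, "turn": 0, "jaw": 255},
    {"dx": -5.4, "dy": 0.38, "dz": 0, "turn": 0, "jaw": 255},
    {"dx": -5.5, "dy": 0.38, "dz": 0, "turn": 0, "jaw": 255},
    {"dx": -5.5, "dy": 0.38, "dz": 0, "turn": 0, "jaw": 255}
  ]
}}

```text
t: 29.0
eef_pos: [0.4466, -0.2342, 0.1429]
tool_rot: [0.731, 0.683, 0.003, 0.003]
wrist_force: [13.0, 2.9, -13.4]
opening: 0.0116
```

Emit:
{"op": "drive_tool", "data": {
  "steps": [
    {"dx": 0.4, "dy": 0, "dz": 0, "turn": 0, "jaw": 180},
    {"dx": 0.4, "dy": 0, "dz": 0, "turn": 0, "jaw": 120},
    {"dx": 0.4, "dy": 0, "dz": 0, "turn": 0, "jaw": 120},
    {"dx": 0.4, "dy": 0, "dz": 3, "turn": 0, "jaw": 120},
    {"dx": 0.4, "dy": -2, "dz": 8, "turn": 0, "jaw": 120},
    {"dx": 0.8, "dy": -4, "dz": 13, "turn": 0, "jaw": 50},
    {"dx": 1.5, "dy": -6, "dz": 18, "turn": 4, "jaw": 0},
    {"dx": 2, "dy": -6.6, "dz": 19.5, "turn": 4, "jaw": 0}
  ]
}}

```text
t: 29.8
eef_pos: [0.462, -0.3036, 0.3424]
tool_rot: [0.708, 0.707, 0.0, 0.003]
wrist_force: [0.4, -0.4, -0.6]
opening: 0.0705
```

Emit:
{"op": "drive_tool", "data": {
  "steps": [
    {"dx": 0, "dy": 0, "dz": 0, "turn": 0, "jaw": 0},
    {"dx": 0, "dy": 0, "dz": 0, "turn": 0, "jaw": 0},
    {"dx": 0, "dy": 0, "dz": 0, "turn": 0, "jaw": 0}
  ]
}}

```text
t: 30.1
eef_pos: [0.4609, -0.3002, 0.3364]
tool_rot: [0.707, 0.707, -0.0, -0.001]
wrist_force: [-0.1, -0.2, 0.2]
opening: 0.0922
```

```bash
python3 - <<'E'
from h import *
import pickle
w=cam('wrist');a=cam('scene');b=cam('side');s=telemetry.observe();print(s['t'],s['eef_pos'])
im=w['image'].astype(int).sum(2)
print(proj(w,[(.447,-.2355,.155)]))
R=[.9976,.0699];cx,cy=.526,-.241
m=(im<120).astype(np.uint8);m[200:]=0
n,l,st,ce=cv2.connectedComponentsWithStats(m)
for i in range(1,n):
    if st[i][4]>100:
        p=onz(w,*ce[i],.155); d=p[:2]-[cx,cy]; print(st[i],p.round(4),'binx',d[0]*.9976-d[1]*.0699)
# cover edges along a line: row through the mid height
u0=proj(w,[(.38,-.18,.124),(.56,-.192,.124)]);print(u0)
for t in np.linspace(-.1,1.0,45):
    u=u0[0]+(u0[1]-u0[0])*t; print(int(im[int(u[1]),int(u[0])]),end=' ')
print()
# bystanders: compare with first side image
a0,b0=pickle.load(open('c0.pkl','rb'))
k=512/800
for nm,(x,y) in dict(jar=(312,292),marker=(375,322),timer=(455,345),red=(241,397),tray=(330,440)).items():
    x,y=int(x*k),int(y*k); print(nm,np.abs(b['image'][y-22:y+22,x-22:x+22].astype(int)-b0['image'][y-22:y+22,x-22:x+22]).mean().round(2))
E
```

```text
30.25 [ 0.46131893 -0.30020233  0.33661044]
[[243.20033726 116.98142916]]
[239  90  11  52 414] [ 0.4479 -0.2341  0.155 ] binx -0.07836306915238055
[[187.60112818  69.0532177 ]
 [338.07687032  79.57553567]]
532 520 530 562 591 599 594 583 574 602 595 598 589 598 596 594 606 584 577 597 596 582 590 568 582 574 564 573 575 570 571 567 582 571 573 572 572 557 459 461 464 454 461 453 447 
jar 5.95
marker 5.69
timer 5.97
red 5.91
tray 24.74
```

```bash
python3 -c "
from h import *
print(ticket.job_done())"
```

```text
the job is handed in; nothing more can be done
None
```

I finished the job and handed it in at about 30 s of the 72 s allowed; the hand-in reports no verdict.

**How it went:**
- **Cover:** I slid it open until it hit its stop.
- **Lifting the tray:** The moves can't tilt the tool, so I did not carry the tray by its bridge handle. I gripped it by one end of a side wall instead.
- **Tipping:** Over the mouth I loosened the grip so the tray swung down about 55° and the tubes rolled out.
- **Putting back:** I laid the tray flat on the mat, let go of it, and then slid the cover shut to its stop.

**Last checks:**
- **Tubes:** The picture after pouring showed an empty tray. Four tubes were visible in the bin; the fifth was out of that view and not confirmed separately.
- **Weight:** The wrist force dropped from about 3.5 N to between 2.8 and 3.0 N. That fits all five tubes having left, but the reading is too noisy to prove it.
- **Tray:** It is level, about 7 mm off the mat's centre in each axis and released, judged from pixel measurements because my 12 picture views were used up. I took these before closing the cover and did not repeat them.
- **Cover:** The grip tab is back at its shut position, with no gap showing at the mouth.
- **Other items:** In the side camera, the jar, timer and marker areas differ from the first image by no more than picture noise.

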